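# Lay out a stacked toy-truck kit in its fitted trays

## Task

The wooden parts of a toy truck are piled in one stack on the bench. Take the stack apart from the top down, one part at a time, and set each part down flat in the tray made for its outline: the wheel in the round tray, the square cab in the square tray, the load bed in the middle-length oblong tray and the chassis in the longest tray. Set the parts down rather than dropping them, let none fall, and do not disturb the bowl or the bottle.

Things in the scene. Friction and masses are not known exactly. Their poses are not given: they have to be found in the camera images.
- wheel: Round wheel blank, a disc of 46 mm diameter with a small dark axle dot on top; 32 mm thick, light wood. Origin: centre of the underside, z up; at the start it lies on top of the cab. About 35 g.
- cab: Square cab block, 60 x 60 mm, a dark window painted on its two y sides; 32 mm thick, light wood. Origin: centre of the underside, z up; x and y square to its sides. At the start it lies on the load bed, under the wheel. About 80 g.
- bed: Oblong load-bed block, 104 mm along its x, 58 mm along its y, two thin dark lines across each end; 32 mm thick, light wood. Origin: centre of the underside, z up; at the start it lies roughly crosswise on the chassis, under the cab. About 130 g.
- chassis: Long chassis board, 150 mm along its x, 58 mm along its y, one dark line across each end; 32 mm thick, light wood. Origin: centre of the underside, z up; at the start it lies on the bench at the bottom of the stack. The stack is 128 mm high. About 190 g.
- wheel_tray: Round tray for the wheel, 66 mm inside diameter. The tray is fixed, plywood rims 8 mm wide and 13 mm high over the bench round a flat cork floor 6 mm above the bench (rims stand 7 mm above the floor). Origin: centre of the underside on the bench, z up; its yaw is of no account.
- cab_tray: Square tray for the cab, 80 x 80 mm inside. The tray is fixed, plywood rims 8 mm wide and 13 mm high over the bench round a flat cork floor 6 mm above the bench (rims stand 7 mm above the floor). Origin: centre of the underside on the bench, z up; x and y square to its sides.
- bed_tray: Oblong tray for the load bed, inside 124 mm along its x, 78 mm along its y. The tray is fixed, plywood rims 8 mm wide and 13 mm high over the bench round a flat cork floor 6 mm above the bench (rims stand 7 mm above the floor). Origin: centre of the underside on the bench, z up; either way round will do.
- chassis_tray: Longest tray, for the chassis, inside 170 mm along its x, 78 mm along its y. The tray is fixed, plywood rims 8 mm wide and 13 mm high over the bench round a flat cork floor 6 mm above the bench (rims stand 7 mm above the floor). Origin: centre of the underside on the bench, z up; either way round will do.
- bowl: Bystander: turned wooden bowl, 150 mm across, 65 mm high, standing on the left of the bench. Origin: centre of its underside. Leave it alone.
- bottle: Bystander: green bottle, 64 mm across, 190 mm high, standing on the right of the bench. Origin: centre of its underside. Leave it alone.

How it is judged:
By the outcome, as a careful person would: the job done as asked, in the order asked, and still so for the second after the job is handed in, with the robot touching nothing.
It also fails if it takes over 120 s, if anything falls off the work surface, if the arm or the gripper's body presses on something with over 40 N, if the wrist force passes 120 N, or if a joint passes its speed limit or range.

## Robot

A 6-joint arm with a two-finger parallel gripper is mounted at the origin on the work surface. World frame = base frame: x ahead of the robot, y to its left, z up, the work surface at z = 0. Lengths are in mm, angles in degrees, forces in N, time in s.
With the tool pointing down it reaches from about 275 to 775 mm from the base axis. Payload 14.6 kg.
Tool frame: the origin (TCP) lies at the very end of the fingers, on their centre line; the grasp point (between the pads) lies 19 mm behind it; z points along the fingers, y is the direction in which the jaws open and shut (so a half turn about z gives the same grasp; the last joint's range is limited). The gripper opens to 85 mm and grips with 20 to 120 N. Pads are 22 mm wide; open, the fingers measure 114 mm over their backs; the gripper's body (76 mm by 85 mm) begins 54 mm behind the grasp point. The pads swing forward as they close: fully open they stand 13 mm farther back than shut.
Start: joints at [64.727, 15.075, -2.767, 72.158, 0, 81.102], TCP at [148.015, 503.706, 231.278] pointing down, gripper open.
Joint ranges: [-151.79, 151.79], [-50.71, 97.33], [-67.44, 78.34], [-121.81, 120.89], [-77.56, 73.72], [-180, 180]. Speed limits (degrees/s): [108.29, 108.29, 147.25, 159.86, 180, 180].

## Interface

Orientations are given as a 3x3 rotation matrix whose columns are the frame's x, y, z axes.
In Python, from cell import manip gives the robot as it stands.
- The arm moves only by the shell command python3 -m pendant 'ROWS'. ROWS is JSON, a list of rows, each a list of 3 entries, a list of its own where there are three numbers: the shift along the tool's x, y, z in m, then the turn, a rotation vector about the tool's x, y, z in rad, then the closure, from 0 (fully open) to 1 (shut). In form: [[[x, y, z], [ax, ay, az], hand], ...]. A call has 1 to 5 rows; each row is the pose to reach, as a shift and turn from the pose measured when the call began, along the tool's axes at that moment; what a row does not reach only later rows make up. A row lasts 1/8 s, in which the tool goes at most 62.5 mm and 10.7 degrees, less where a joint would pass 70% of its speed; a pose out of reach is approached as far as the arm can. A call with a gripper value outside its range is refused whole. The fingers move at their own pace and stop on an object; the grip force is fixed at half the most. Time passes only in rows, so rows that repeat a pose let the fingers close. It gives the time, the measured TCP pose, the force and the opening at its end, in the units of the state.
- manip.state(): the state, without advancing time (a new reading comes with each control period).
- manip.snapshot(name): name is "scene" or "top" or "wrist"; returns a dict with "pixels" (384x512x3 uint8, red, green, blue), "depth" (384x512 float32, mm along the optical axis (not along the pixel's ray), 0 where there is no reading), "vfov" (degrees; the focal length in pixels is half the picture's height over the tangent of half this angle, whatever the lens; pixels are square), "cx", "cy" (the principal point, pixels), "view" (4x4, takes a point from world to camera coordinates). Camera axes: x right, y down, z forward; pixel columns grow to the right and rows downward; lengths in mm; the calibration is good to about 2 mm. The wrist camera is an equidistant fisheye: a pixel r from the principal point sees the ray r / f radians off the axis. A picture is of the moment at which its call begins.
- manip.sign_off(): hands the job in, once; it reports no verdict.
The state is a dict: "time_s": time; "joints": joint angles; "qvel": joint speeds; "tau": joint torques, N m; "eef_pos": TCP position; "eef_rot": TCP orientation; "contact_force": force on the tool from outside, world axes, zero at the start; "ft_torque": the same for the moment, N m; "finger_gap": opening from 0.0 (shut) to 1.0 (fully open).
Only numpy, scipy, OpenCV 4.12 (cv2) and the standard library are available. Lean on these libraries where they do the work, as an engineer would, in place of code of your own. Each camera call takes 0.05 s, during which the arm holds its last target. There are 200 camera calls.

## Working session

There is one attempt and no reset: what is moved stays moved. The work goes in short steps, Python scripts to look and compute and a shell command to move; the robot and the scene stay as the last step left them, time stands still between calls to the robot, and variables do not carry over. Pictures are saved under pics/ and viewed, about 12 in all and at most 16, crops included, and the job is handed in when it is done.

```bash
mkdir -p pics; python3 - <<'E'
from cell import manip
import cv2,numpy as np
print(manip.state())
for n in ["scene","top"]:
    s=manip.snapshot(n); np.savez(f"/tmp/{n}.npz",**s)
    cv2.imwrite(f"pics/{n}0.png",s["pixels"][:,:,::-1]); print(n,s["vfov"],s["cx"],s["cy"],np.round(s["view"],3).tolist())
E
```

```text
{'time_s': 0.0, 'joints': array([ 6.47251539e+01,  1.51000331e+01, -2.80374660e+00,  7.21584532e+01,
       -3.37168940e-04,  8.11021261e+01]), 'qvel': array([ 0.04523833, -0.06382645, -0.05599598, -0.00889105, -0.04335294,
       -0.0044034 ]), 'tau': array([-2.36348780e-03, -6.37625456e+01,  3.84577596e+01,  1.35605721e-02,
       -2.23772531e-04, -1.62563243e-06]), 'eef_pos': array([147.91377442, 503.44730441, 230.81435649]), 'eef_rot': array([[-9.59427337e-01,  2.81955626e-01, -4.58430708e-04],
       [ 2.81955952e-01,  9.59426845e-01, -9.84703445e-04],
       [ 1.62188052e-04, -1.07400867e-03, -9.99999410e-01]]), 'contact_force': array([ 0.84268241,  0.38321099, -0.94214451]), 'ft_torque': array([ 0.0452902 , -0.00460013,  0.00261986]), 'finger_gap': 0.9988022507444205}
scene 47.494595421987036 266.74598710986976 193.96636980829177 [[-0.627, 0.779, -0.018, 310.222], [0.573, 0.445, -0.689, -226.521], [-0.529, -0.442, -0.725, 1564.866], [0.0, 0.0, 0.0, 1.0]]
top 44.79840288081281 258.1276381276491 190.38179117014496 [[0.025, -0.999, -0.021, 19.201], [-0.995, -0.023, -0.095, 474.141], [0.095, 0.023, -0.995, 1338.648], [0.0, 0.0, 0.0, 1.0]]
```

View pics/top0.png

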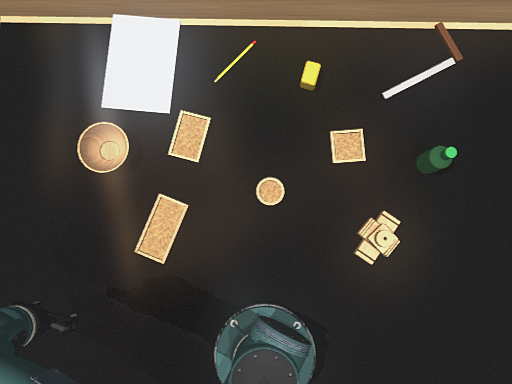

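View pics/scene0.png

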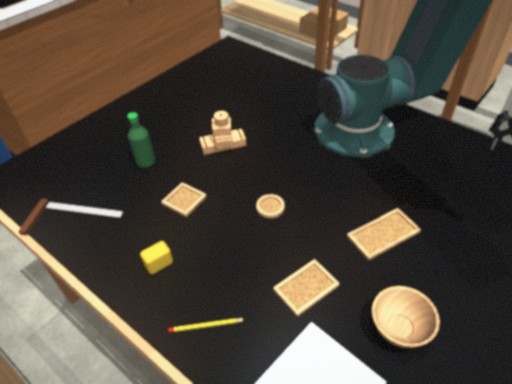

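The top view shows the stack at about (380,238). The trays are wheel (270,191), cab (348,146), bed (190,136) and chassis (162,228), with the bottle at (437,158) and the bowl at (103,147). Next I'll turn these into positions using the depth.

```bash
cat > h.py <<'E'
import numpy as np,cv2
def world(s,wrist=False):
    d=s["depth"].astype(float);H,W=d.shape;f=H/2/np.tan(np.radians(float(s["vfov"])/2))
    u,v=np.meshgrid(np.arange(W),np.arange(H));x=(u-s["cx"])/f;y=(v-s["cy"])/f
    if wrist:
        r=np.hypot(x,y)+1e-9;k=np.tan(np.minimum(r,1.5))/r;x=x*k;y=y*k
    P=np.stack([x*d,y*d,d],-1);V=np.asarray(s["view"])
    w=(P-V[:3,3])@V[:3,:3]; w[d<=0]=np.nan
    return w
def rect(p):
    (c,wh,a)=cv2.minAreaRect(p.astype(np.float32))
    if wh[0]<wh[1]: wh=wh[::-1];a+=90
    return np.round(c,1),np.round(wh,1),round((a+90)%180-90,1)
E
python3 - <<'E'
from h import *
s=dict(np.load("/tmp/top.npz"));w=world(s);z=w[...,2];im=s["pixels"]
print("bench z",np.nanmedian(z[280:320,100:200]),np.nanmedian(z[180:200,300:340]))
hsv=cv2.cvtColor(im,cv2.COLOR_RGB2HSV)
for n,(u,v) in dict(wheel=(270,191),cab=(348,146),bed=(190,136),chassis=(162,228)).items():
    m=np.zeros(z.shape,bool);m[v-42:v+43,u-32:u+33]=1
    if n=="bed": m[:110]=0; m[:,:166]=0
    b=m&(im.max(2)>90)&(hsv[...,1]>40)
    k,l,st,_=cv2.connectedComponentsWithStats(b.astype(np.uint8));b=l==1+st[1:,4].argmax()
    print(n,rect(w[b][:,:2]),"z",np.nanmedian(z[v-3:v+4,u-3:u+4]),b.sum())
st=np.zeros(z.shape,bool);st[200:280,340:420]=1
for i,t in enumerate([32,64,96,128]):
    b=st&(abs(z-t)<6);
    p=w[b][:,:2];print(t,b.sum(),rect(p),np.round(np.median(z[b]),1))
for n,(u,v) in dict(bottle=(437,158),bowl=(103,147)).items():
    q=w[v-40:v+40,u-40:u+40].reshape(-1,3);q=q[q[:,2]>15];print(n,rect(q[:,:2]),np.nanmax(q[:,2]))
c=cv2.resize(im[195:280,335:425],None,fx=7,fy=7,interpolation=cv2.INTER_CUBIC)[:,:,::-1];cv2.imwrite("pics/stack.png",c)
E
```

```text
bench z -0.5679194156552543 -0.5562858656005747
wheel (array([482.1,  -9.2]), array([74.4, 64.1]), 42.9) z 5.628181140876407 646
cab (array([ 616.3, -232.7]), array([101.6, 100.9]), 6.6) z 5.158084639544271 1090
bed (array([637.2, 243.6]), array([145. ,  99.4]), -14.2) z 5.360614884402731 1485
chassis (array([357.5, 316.3]), array([191.2,  97.8]), -22.2) z 5.656553473245362 2103
32 574 (array([ 352. , -305.1]), array([150.2,  91.1]), -31.1) 31.2
64 293 (array([ 346.8, -311.7]), array([105.3,  58.5]), 50.3) 63.5
96 224 (array([ 343.5, -314.5]), array([61.2, 59.6]), -45.8) 95.1
128 230 (array([ 344.3, -311.5]), array([44.6, 42.4]), -88.8) 127.7
bottle (array([ 565.5, -460.4]), array([63.5, 55.7]), 27.5) 198.69961187219874
bowl (array([585.5, 479.9]), array([147.5, 147.2]), 32.9) 70.58323286875506
```

View pics/stack.png

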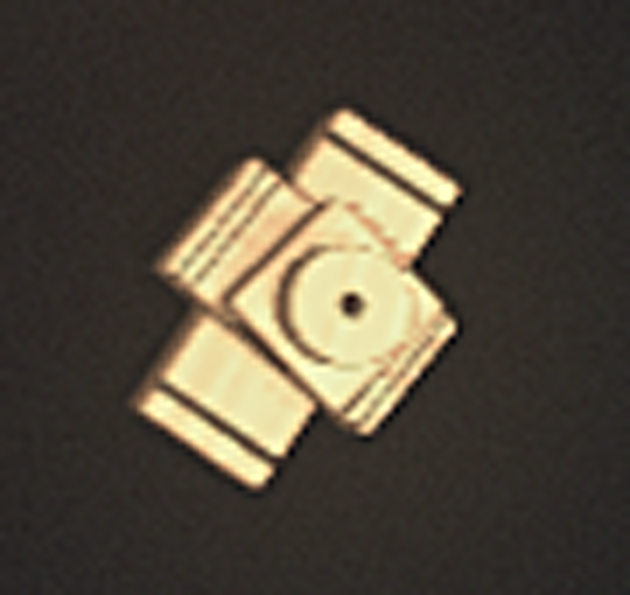

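The crop shows the wheel dot at (350,304), with the cab, bed and chassis clearly laid crosswise under it. The sizes match apart from the wheel tray, so I'll redo that mask and write a planning helper that prints the shift to type.

```bash
cat > go.py <<'E'
# prints tool-frame shift (m) / turn (rad) from present pose to x y z yawY(deg of jaw axis)
import sys,numpy as np
from cell import manip
from scipy.spatial.transform import Rotation as Ro
s=manip.state();R=s["eef_rot"];p=s["eef_pos"]
f=float
print("t %.2f pos %s yawY %.1f J %s F %s gap %.3f"%(s["time_s"],np.round(p,1),np.degrees(np.arctan2(R[1,1],R[0,1])),np.round(s["joints"]).astype(int),np.round(s["contact_force"],1),s["finger_gap"]))
for a in sys.argv[1:]:
    x,y,z,w=map(f,a.split(","));w=np.radians(w)
    Y=np.array([np.cos(w),np.sin(w),0]);Z=np.array([0,0,-1.]);T=np.stack([np.cross(Y,Z),Y,Z],1)
    print(a,"->",np.round(R.T@(np.array([x,y,z])-p)/1000,4).tolist(),np.round(Ro.from_matrix(R.T@T).as_rotvec(),3).tolist())
E
python3 - <<'E'
from h import *
s=dict(np.load("/tmp/top.npz"));w=world(s);z=w[...,2];im=s["pixels"]
b=np.zeros(z.shape,bool);b[170:215,248:294]=1;b&=im.max(2)>75
p=w[b];print(rect(p[:,:2]),p[:,:2].mean(0),(p[:,:2].max(0)+p[:,:2].min(0))/2,b.sum())
E
python3 go.py 400,330,231,73.6 500,0,231,73.6
```

```text
(array([480.4,  -6.6]), array([69.6, 66.5]), 38.4) [nan nan] [nan nan] 661
t 0.10 pos [147.9 503.5 230.9] yawY 73.6 J [65 15 -3 72  0 81] F [-0.8  0.6 -0.2] gap 1.000
400,330,231,73.6 -> [-0.2908, -0.0954, -0.0001] [-0.001, -0.0, 0.0]
500,0,231,73.6 -> [-0.4798, -0.3838, 0.0002] [-0.001, -0.0, 0.0]
```

```bash
python3 -m pendant '[[[-0.05,-0.015,0],[0,0,0],0],[[-0.11,-0.035,0],[0,0,0],0],[[-0.17,-0.055,0],[0,0,0],0],[[-0.23,-0.075,0],[0,0,0],0],[[-0.28,-0.10,0],[0,0,0],0]]'; python3 -m pendant '[[[-0.03,-0.05,0],[0,0,0],0],[[-0.06,-0.10,0],[0,0,0],0],[[-0.09,-0.15,0],[0,0,0],0],[[-0.12,-0.20,0],[0,0,0],0],[[-0.15,-0.25,0],[0,0,0],0]]'; python3 - <<'E'
from cell import manip
from h import *
s=manip.snapshot("top");im=s["pixels"];print(s["depth"][185:197,264:278].mean())
s=dict(np.load("/tmp/top.npz"))
im=s["pixels"];b=np.zeros(im.shape[:2],np.uint8);b[170:215,248:294]=1;b&=(im.max(2)>75)
(c,r)=cv2.minEnclosingCircle(np.argwhere(b)[:,::-1].astype(np.float32));print(c,r)
V=s["view"];f=192/np.tan(np.radians(float(s["vfov"])/2));d=V[:3,:3].T@np.array([(c[0]-s["cx"])/f,(c[1]-s["cy"])/f,1]);o=-V[:3,:3].T@V[:3,3]
P=o+d*(13-o[2])/d[2];print(P,"outer dia",2*r/f*np.linalg.norm(P-o))
E
python3 go.py 500,0,231,73.6 344.3,-312,231,50
```

```text
time_s: 0.72
eef_pos: [389.9, 327.1, 230.7]
eef_rot: [[-0.959, 0.282, -0.001], [0.282, 0.959, -0.001], [0.0, -0.001, -1.0]]
contact_force: [0.7, 0.5, 0.4]
finger_gap: 0.999
time_s: 1.35
eef_pos: [463.4, 43.1, 230.8]
eef_rot: [[-0.959, 0.282, -0.001], [0.282, 0.959, -0.001], [0.0, -0.001, -1.0]]
contact_force: [0.4, 0.6, 0.5]
finger_gap: 1.002
742.80444
(269.6666564941406, 190.8333282470703) 14.610780715942383
[473.93440385  -3.14917203  13.        ] outer dia 86.003869893041
t 1.40 pos [465.1  37.8 230.6] yawY 73.4 J [ -5   9 -10  70   0  11] F [ 2.4 -3.1 -0.6] gap 1.002
500,0,231,73.6 -> [-0.0443, -0.0262, -0.0003] [-0.003, 0.001, -0.003]
344.3,-312,231,50 -> [0.0158, -0.3697, 0.0007] [-0.003, 0.001, 0.408]
```

```bash
python3 -m pendant '[[[0,-0.05,0],[0,0,0.1],0],[[0,-0.11,0],[0,0,0.2],0],[[0.003,-0.17,0],[0,0,0.3],0],[[0.008,-0.23,0],[0,0,0.4],0],[[0.01,-0.29,0],[0,0,0.51],0]]'; python3 go.py 344.3,-312,200,44.2
```

```text
time_s: 2.02
eef_pos: [371.5, -238.9, 231.5]
eef_rot: [[-0.694, 0.72, -0.0], [0.72, 0.694, -0.003], [-0.002, -0.002, -1.0]]
contact_force: [2.2, -0.2, 0.3]
finger_gap: 1.001
t 2.02 pos [ 371.5 -238.9  231.5] yawY 44.0 J [-43   7 -13  70   0   3] F [ 2.2 -0.2  0.3] gap 1.001
344.3,-312,200,44.2 -> [-0.0337, -0.0703, 0.0317] [-0.002, 0.002, -0.004]
```

```bash
python3 -m pendant '[[[-0.015,-0.035,0.01],[0,0,0],0],[[-0.034,-0.07,0.02],[0,0,0],0],[[-0.034,-0.07,0.032],[0,0,0],0],[[-0.034,-0.07,0.032],[0,0,0],0]]'; python3 - <<'E'
from cell import manip
from h import *
s=manip.snapshot("wrist");np.savez("/tmp/w.npz",**s);w=world(s,True);z=w[...,2]
print(s["vfov"],s["cx"],s["cy"])
cv2.imwrite("pics/w1.png",s["pixels"][:,:,::-1])
st=np.hypot(w[...,0]-344,w[...,1]+312)<110
for t in [32,64,96,128]:
    b=st&(abs(z-t)<5)
    if b.sum()>20:p=w[b][:,:2];print(t,b.sum(),rect(p),np.round(np.median(z[b]),1))
E
python3 go.py 344.3,-312,130,44.2
```

```text
time_s: 2.52
eef_pos: [344.4, -311.2, 198.9]
eef_rot: [[-0.694, 0.72, -0.001], [0.72, 0.694, -0.001], [-0.0, -0.002, -1.0]]
contact_force: [-0.5, 0.3, 0.2]
finger_gap: 1.003
65.70646984690485 261.6325929767659 188.08855531787756
32 2971 (array([ 350.6, -309.6]), array([148.9,  96.5]), -33.0) 31.1
64 2095 (array([ 345.9, -311.9]), array([104.7,  61.9]), 50.0) 63.2
96 1664 (array([ 343.5, -315.7]), array([60.4, 59.4]), 44.9) 95.0
128 2554 (array([ 344.1, -312.7]), array([45. , 44.5]), 46.3) 127.2
t 2.58 pos [ 344.7 -311.1  199.5] yawY 44.0 J [-52  10 -15  65   0  -6] F [-0.2  0.6  0.2] gap 1.001
344.3,-312,130,44.2 -> [-0.0003, -0.0008, 0.0695] [-0.002, 0.001, -0.003]
```

View pics/w1.png

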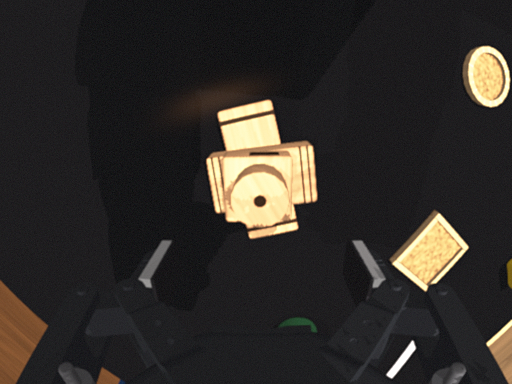

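The wrist view shows the wheel dot at (259,201), midway between the open fingers. Its depth gives the wheel at (344,-313), which agrees with the top view. Descending to TCP z 104.

```bash
python3 -m pendant '[[[0,-0.001,0.03],[0,0,0],0],[[0,-0.001,0.06],[0,0,0],0],[[0,-0.001,0.085],[0,0,0],0],[[0,-0.001,0.095],[0,0,0],0],[[0,-0.001,0.095],[0,0,0],0]]'; python3 -m pendant '[[[0,0,0],[0,0,0],1],[[0,0,0],[0,0,0],1],[[0,0,0],[0,0,0],1],[[0,0,0],[0,0,0],1],[[0,0,0],[0,0,0],1]]';python3 go.py 344.3,-312,104,44.2
```

```text
time_s: 3.2
eef_pos: [344.2, -311.6, 104.8]
eef_rot: [[-0.695, 0.719, -0.001], [0.719, 0.695, -0.002], [-0.001, -0.002, -1.0]]
contact_force: [0.1, -0.3, 1.8]
finger_gap: 0.999
time_s: 3.82
eef_pos: [344.5, -311.9, 105.8]
eef_rot: [[-0.695, 0.719, 0.0], [0.719, 0.695, -0.003], [-0.002, -0.002, -1.0]]
contact_force: [-1.2, 2.0, 12.6]
finger_gap: 0.515
t 3.83 pos [ 344.5 -311.9  105.8] yawY 44.1 J [-52  14 -25  51   0  -6] F [-1.2  2.  12.6] gap 0.515
344.3,-312,104,44.2 -> [0.0001, -0.0002, 0.0018] [-0.002, 0.002, -0.002]
```

```bash
python3 -m pendant '[[[0,0,-0.003],[0,0,0],1],[[0,0,-0.01],[0,0,0],1],[[0,0,-0.02],[0,0,0],1],[[0,0,-0.03],[0,0,0],1],[[0,0,-0.03],[0,0,0],1]]'; python3 go.py; python3 - <<'E'
from cell import manip
from h import *
s=manip.snapshot("wrist");w=world(s,True);z=w[...,2]
cv2.imwrite("pics/w2.png",s["pixels"][:,:,::-1])
st=np.hypot(w[...,0]-344,w[...,1]+312)<110
for t in [32,64,96,157]:
    b=st&(abs(z-t)<5)
    if b.sum()>20:p=w[b][:,:2];print(t,b.sum(),rect(p),np.round(np.median(z[b]),1))
E
```

```text
time_s: 4.45
eef_pos: [344.9, -312.2, 136.7]
eef_rot: [[-0.695, 0.719, 0.001], [0.719, 0.695, -0.004], [-0.004, -0.002, -1.0]]
contact_force: [-0.4, -0.2, -1.0]
finger_gap: 0.519
t 4.45 pos [ 344.9 -312.2  136.7] yawY 44.1 J [-52  12 -22  55   0  -6] F [-0.4 -0.2 -1. ] gap 0.519
32 3722 (array([ 306. , -282.8]), array([99.9, 47.8]), 53.1) 31.2
64 3062 (array([ 345.4, -311.9]), array([106.8,  59.2]), 48.4) 63.1
96 3305 (array([ 337.6, -309.4]), array([60., 42.]), 45.0) 95.1
157 6818 (array([ 343.6, -308. ]), array([57.2, 49.7]), 81.6) 157.9
```

View pics/w2.png

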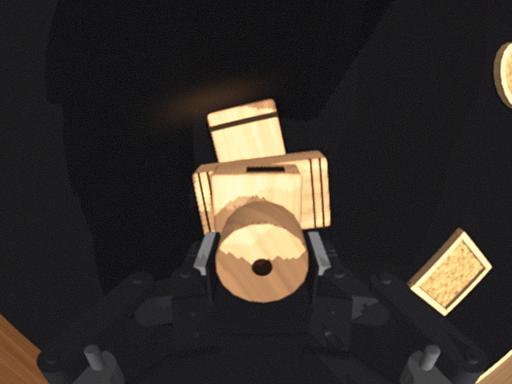

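The wheel is held upright at (262,260) and the stack underneath is intact. Carrying it to the wheel tray.

```bash
python3 go.py 474,-3,90,44.1; python3 -m pendant '[[[0.015,0.03,0],[0,0,0],1],[[0.035,0.08,0],[0,0,0],1],[[0.055,0.13,0],[0,0,0],1],[[0.075,0.18,0],[0,0,0],1],[[0.095,0.225,0],[0,0,0],1]]'; python3 go.py 474,-3,90,44.1
```

```text
t 4.50 pos [ 344.7 -312.   136.1] yawY 44.1 J [-52  12 -22  55   0  -6] F [ 0.2  0.8 -0.3] gap 0.516
474,-3,90,44.1 -> [0.1323, 0.3079, 0.0451] [-0.002, 0.003, -0.001]
time_s: 5.12
eef_pos: [440.7, -85.5, 135.2]
eef_rot: [[-0.695, 0.719, 0.001], [0.719, 0.695, -0.004], [-0.003, -0.002, -1.0]]
contact_force: [0.6, -0.8, -0.4]
finger_gap: 0.52
t 5.12 pos [440.7 -85.5 135.2] yawY 44.1 J [-21  11 -24  55   0  25] F [ 0.6 -0.8 -0.4] gap 0.520
474,-3,90,44.1 -> [0.0363, 0.0814, 0.0449] [-0.002, 0.003, -0.001]
```

```bash
python3 - <<'E'
from cell import manip
from h import *
s=manip.snapshot("wrist");w=world(s,True);z=w[...,2]
cv2.imwrite("pics/w3.png",s["pixels"][:,:,::-1])
b=(np.hypot(w[...,0]-476,w[...,1]+5)<60)&(z>3)&(z<20)
c,r=cv2.minEnclosingCircle(w[b][:,:2].astype(np.float32));print(c,r,b.sum())
E
python3 -m pendant '[[[0.012,0.025,0],[0,0,0],1],[[0.025,0.055,0],[0,0,0],1],[[0.036,0.08,0],[0,0,0],1],[[0.036,0.081,0.02],[0,0,0],1],[[0.036,0.081,0.04],[0,0,0],1]]'; python3 go.py 474,-3,18,44.1
```

```text
(474.2314758300781, -5.641467094421387) 41.826255798339844 5833
time_s: 5.8
eef_pos: [474.7, 1.1, 94.3]
eef_rot: [[-0.698, 0.716, 0.001], [0.716, 0.698, -0.002], [-0.002, -0.001, -1.0]]
contact_force: [0.0, -0.2, -0.3]
finger_gap: 0.516
t 5.80 pos [474.7   1.1  94.3] yawY 44.3 J [-10  15 -25  49   0  36] F [ 0.  -0.2 -0.3] gap 0.516
474,-3,18,44.1 -> [-0.0023, -0.0034, 0.0763] [-0.001, 0.002, 0.003]
```

View pics/w3.png

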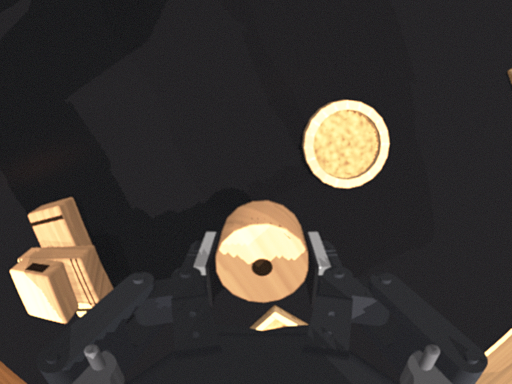

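The wheel tray is at (347,145), which measures (474,-5.6) with radius 42. That fits the given size. Lowering.

```bash
python3 -m pendant '[[[-0.004,-0.005,0.02],[0,0,0],1],[[-0.004,-0.005,0.04],[0,0,0],1],[[-0.004,-0.005,0.06],[0,0,0],1],[[-0.004,-0.005,0.07],[0,0,0],1],[[-0.004,-0.005,0.073],[0,0,0],1]]'; python3 go.py 474.2,-5.3,16,44.1
```

```text
time_s: 6.42
eef_pos: [473.8, -5.3, 20.9]
eef_rot: [[-0.698, 0.716, 0.0], [0.716, 0.698, -0.002], [-0.001, -0.001, -1.0]]
contact_force: [-0.6, 0.1, 0.8]
finger_gap: 0.517
t 6.42 pos [473.8  -5.3  20.9] yawY 44.3 J [-10  20 -32  38   0  35] F [-0.6  0.1  0.8] gap 0.517
474.2,-5.3,16,44.1 -> [-0.0003, 0.0003, 0.0049] [-0.001, 0.001, 0.003]
```

```bash
python3 -m pendant '[[[0,0,0.002],[0,0,0],1],[[0,0,0.004],[0,0,0],1],[[0,0,0.005],[0,0,0],1],[[0,0,0.005],[0,0,0],1]]'; python3 go.py
```

```text
time_s: 6.92
eef_pos: [473.8, -5.3, 16.0]
eef_rot: [[-0.698, 0.716, 0.0], [0.716, 0.698, -0.002], [-0.001, -0.001, -1.0]]
contact_force: [-0.3, -0.7, -0.9]
finger_gap: 0.517
t 6.92 pos [473.8  -5.3  16. ] yawY 44.3 J [-10  20 -32  37   0  35] F [-0.3 -0.7 -0.9] gap 0.517
```

```bash
python3 -m pendant '[[[0,0,0.001],[0,0,0],1],[[0,0,0.001],[0,0,0],1]]'|sed -n '2p;4p';python3 -m pendant '[[[0,0,0.001],[0,0,0],1],[[0,0,0.001],[0,0,0],1]]'|sed -n '2p;4p'
```

```text
eef_pos: [473.9, -5.4, 15.8]
contact_force: [-5.7, 1.1, 18.6]
eef_pos: [473.9, -5.4, 15.8]
contact_force: [-7.2, 0.7, 23.2]
```

Contact at TCP 15.8. Releasing and backing off, then over to the cab.

```bash
python3 -m pendant '[[[0,0,0],[0,0,0],0.3],[[0,0,0],[0,0,0],0.2],[[0,0,0],[0,0,0],0],[[0,0,0],[0,0,0],0]]';python3 -m pendant '[[[0,0,-0.01],[0,0,0],0],[[0,0,-0.03],[0,0,0],0],[[0,0,-0.07],[0,0,0],0],[[0,0,-0.12],[0,0,0],0],[[0,0,-0.17],[0,0,0],0]]'; python3 - <<'E'
from cell import manip
from h import *
s=manip.snapshot("wrist");w=world(s,True);z=w[...,2]
cv2.imwrite("pics/w4.png",s["pixels"][:,:,::-1])
b=(np.hypot(w[...,0]-474,w[...,1]+5)<50)&(z>25)&(z<60)
c,r=cv2.minEnclosingCircle(w[b&(z>34)][:,:2].astype(np.float32));print(c,r,b.sum(),np.percentile(z[b],[5,50,95]))
E
python3 go.py 343.5,-315.5,180,44.9
```

```text
time_s: 7.92
eef_pos: [473.9, -5.4, 15.7]
eef_rot: [[-0.698, 0.716, 0.002], [0.716, 0.698, -0.002], [-0.003, -0.0, -1.0]]
contact_force: [-0.6, 0.6, 0.2]
finger_gap: 1.002
time_s: 8.55
eef_pos: [473.2, -4.9, 188.0]
eef_rot: [[-0.698, 0.716, 0.002], [0.716, 0.698, -0.002], [-0.003, -0.0, -1.0]]
contact_force: [0.3, 0.4, 0.7]
finger_gap: 1.002
(474.63861083984375, -6.072997570037842) 23.02613639831543 1567 [35.21017707 37.21015322 38.3377906 ]
t 8.60 pos [475.3  -5.2 193.8] yawY 44.3 J [-10  11 -15  64   0  35] F [0.6 0.6 6.4] gap 0.997
343.5,-315.5,180,44.9 -> [-0.1301, -0.311, 0.0137] [0.004, 0.009, -0.011]
```

View pics/w4.png

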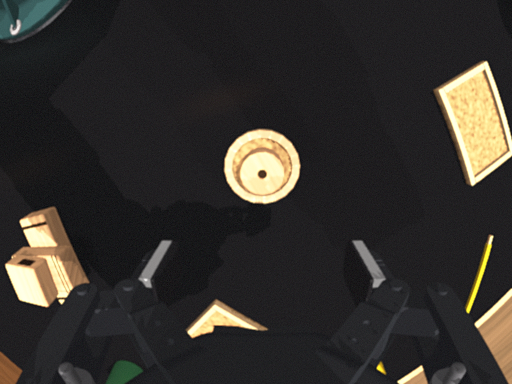

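The wheel lies flat and centred at (262,174), with its top at z 38. Now the cab.

```bash
python3 -m pendant '[[[-0.02,-0.045,0],[0,0,0],0],[[-0.045,-0.105,0],[0,0,0],0],[[-0.07,-0.165,0],[0,0,0],0],[[-0.09,-0.225,0.005],[0.002,0.005,-0.01],0],[[-0.12,-0.28,0.01],[0.004,0.009,-0.01],0]]';python3 go.py 343.5,-315.5,165,44.7
```

```text
time_s: 9.22
eef_pos: [359.2, -282.3, 185.0]
eef_rot: [[-0.705, 0.709, 0.001], [0.709, 0.705, -0.001], [-0.001, -0.0, -1.0]]
contact_force: [2.0, 0.0, 0.0]
finger_gap: 1.001
t 9.22 pos [ 359.2 -282.3  185. ] yawY 44.8 J [-48  10 -17  63   0  -3] F [2. 0. 0.] gap 1.001
343.5,-315.5,165,44.7 -> [-0.0125, -0.0345, 0.02] [-0.0, 0.001, 0.003]
```

```bash
python3 -m pendant '[[[-0.006,-0.017,0.005],[0,0,0],0],[[-0.012,-0.034,0.01],[0,0,0],0],[[-0.012,-0.035,0.02],[0,0,0],0],[[-0.012,-0.035,0.02],[0,0,0],0]]';python3 - <<'E'
from cell import manip
from h import *
s=manip.snapshot("wrist");w=world(s,True);z=w[...,2]
st=np.hypot(w[...,0]-344,w[...,1]+312)<110
for t in [32,64,96]:
    b=st&(abs(z-t)<5)
    if b.sum()>20:p=w[b][:,:2];print(t,b.sum(),rect(p),np.round(np.median(z[b]),1))
E
python3 go.py 343.5,-315.5,73,44.7
```

```text
time_s: 9.72
eef_pos: [342.8, -314.5, 164.4]
eef_rot: [[-0.706, 0.709, -0.0], [0.709, 0.706, 0.001], [0.001, 0.0, -1.0]]
contact_force: [0.7, 0.8, 0.2]
finger_gap: 1.001
32 3701 (array([ 350.1, -311. ]), array([149.9,  96.6]), -33.0) 31.1
64 2558 (array([ 345.4, -312.1]), array([103.9,  62.4]), 51.2) 63.1
96 5663 (array([ 343.7, -315.9]), array([60.6, 59.2]), 44.9) 95.1
t 9.78 pos [ 343.  -314.5  164.8] yawY 44.9 J [-53  11 -19  60   0  -7] F [0.6 0.7 0.2] gap 1.001
343.5,-315.5,73,44.7 -> [-0.0011, -0.0004, 0.0918] [0.0, -0.0, 0.004]
```

```bash
python3 -m pendant '[[[-0.0015,-0.0005,0.03],[0,0,0],0],[[-0.0015,-0.0005,0.06],[0,0,0],0],[[-0.0015,-0.0005,0.083],[0,0,0],0],[[-0.0015,-0.0005,0.092],[0,0,0],0],[[-0.0015,-0.0005,0.092],[0,0,0],0]]'; python3 -m pendant '[[[0,0,0],[0,0,0],1],[[0,0,0],[0,0,0],1],[[0,0,0],[0,0,0],1],[[0,0,0],[0,0,0],1]]';python3 -m pendant '[[[0,0,-0.003],[0,0,0],1],[[0,0,-0.01],[0,0,0],1],[[0,0,-0.025],[0,0,0],1],[[0,0,-0.045],[0,0,0],1],[[0,0,-0.06],[0,0,0],1]]';python3 - <<'E'
from cell import manip
from h import *
s=manip.snapshot("wrist");w=world(s,True);z=w[...,2]
cv2.imwrite("pics/w5.png",s["pixels"][:,:,::-1])
b=(np.hypot(w[...,0]-344,w[...,1]+312)<110)&(abs(z-155)<10);print(b.sum(),np.median(z[b]),rect(w[b][:,:2]))
E
python3 go.py 616,-233,120,6.8
```

```text
time_s: 10.4
eef_pos: [344.0, -315.5, 73.0]
eef_rot: [[-0.706, 0.708, -0.0], [0.708, 0.706, 0.0], [0.0, 0.0, -1.0]]
contact_force: [0.7, -0.2, 0.2]
finger_gap: 1.0
time_s: 10.9
eef_pos: [344.4, -315.9, 74.1]
eef_rot: [[-0.707, 0.708, 0.001], [0.708, 0.707, -0.001], [-0.001, 0.0, -1.0]]
contact_force: [-0.8, 3.2, 11.5]
finger_gap: 0.688
time_s: 11.52
eef_pos: [344.4, -316.0, 135.4]
eef_rot: [[-0.706, 0.708, 0.002], [0.708, 0.706, -0.001], [-0.002, 0.0, -1.0]]
contact_force: [0.1, 0.4, -1.2]
finger_gap: 0.689
14728 156.24934349333103 (array([ 344.2, -315.4]), array([86.5, 60.8]), 45.2)
t 11.57 pos [ 344.8 -316.5  136.9] yawY 44.9 J [-53  12 -22  56   0  -8] F [ 0.9 -0.4  1.7] gap 0.688
616,-233,120,6.8 -> [-0.1324, 0.2509, 0.0174] [0.001, 0.004, 0.666]
```

View pics/w5.png

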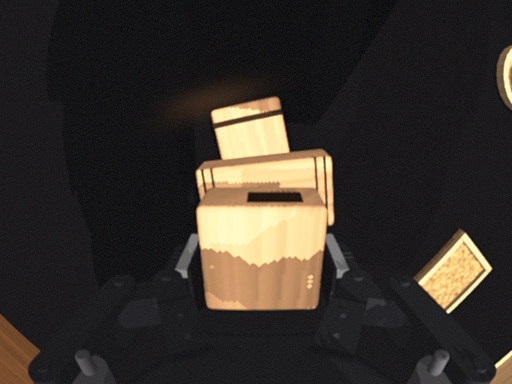

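The cab is held level at (262,250), with the bed and chassis undisturbed. On to the square tray.

```bash
python3 -m pendant '[[[-0.02,0.03,0],[0,0,0.1],1],[[-0.045,0.08,0],[0,0,0.22],1],[[-0.07,0.13,0],[0,0,0.36],1],[[-0.095,0.18,0],[0,0,0.5],1],[[-0.115,0.215,0],[0,0,0.62],1]]';python3 - <<'E'
from cell import manip
from h import *
s=manip.snapshot("wrist");w=world(s,True);z=w[...,2]
b=(np.hypot(w[...,0]-616,w[...,1]+233)<85)&(z>3)&(z<20);print(b.sum(),rect(w[b][:,:2]))
cv2.imwrite("pics/w6.png",s["pixels"][:,:,::-1])
E
python3 go.py 616,-233,60,6.8
```

```text
time_s: 12.2
eef_pos: [580.2, -244.8, 137.1]
eef_rot: [[-0.161, 0.987, 0.003], [0.987, 0.161, -0.003], [-0.003, 0.002, -1.0]]
contact_force: [-0.5, -0.7, -0.3]
finger_gap: 0.685
7515 (array([ 614.5, -232.1]), array([96.9, 96.6]), 5.6)
t 12.25 pos [ 583.5 -243.9  136.7] yawY 9.0 J [-30  28   2  64   0  51] F [-1.5  4.5 -3.7] gap 0.683
616,-233,60,6.8 -> [0.006, 0.0335, 0.0768] [0.004, 0.003, 0.038]
```

View pics/w6.png

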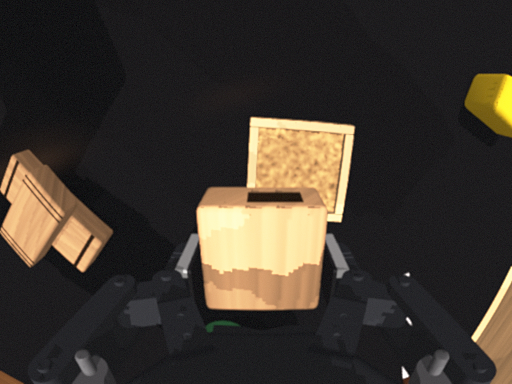

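```bash
python3 -m pendant '[[[0.003,0.016,0.0],[0.002,0.002,0.02],1],[[0.007,0.0325,0.01],[0.004,0.003,0.05],1],[[0.007,0.0325,0.04],[0.004,0.003,0.05],1],[[0.007,0.0325,0.075],[0.004,0.003,0.05],1],[[0.007,0.0325,0.075],[0.004,0.003,0.05],1]]';python3 go.py 614.5,-232.1,20,6
```

```text
time_s: 12.88
eef_pos: [613.4, -231.4, 59.7]
eef_rot: [[-0.106, 0.994, -0.004], [0.994, 0.106, 0.002], [0.002, -0.004, -1.0]]
contact_force: [-0.9, 0.3, -0.2]
finger_gap: 0.689
t 12.88 pos [ 613.4 -231.4   59.7] yawY 6.1 J [-28  33  -1  57   0  56] F [-0.9  0.3 -0.2] gap 0.689
614.5,-232.1,20,6 -> [-0.0009, 0.0012, 0.0397] [-0.004, -0.002, 0.002]
```

```bash
python3 -m pendant '[[[-0.001,0.001,0.015],[-0.004,-0.002,0],1],[[-0.001,0.001,0.028],[-0.004,-0.002,0],1],[[-0.001,0.001,0.036],[-0.004,-0.002,0],1],[[-0.001,0.001,0.04],[-0.004,-0.002,0],1],[[-0.001,0.001,0.041],[-0.004,-0.002,0],1]]';python3 -m pendant '[[[0,0,0.001],[0,0,0],1],[[0,0,0.002],[0,0,0],1],[[0,0,0.002],[0,0,0],1]]'
```

```text
time_s: 13.5
eef_pos: [614.4, -232.3, 18.8]
eef_rot: [[-0.106, 0.994, 0.0], [0.994, 0.106, 0.0], [0.0, 0.0, -1.0]]
contact_force: [0.1, -0.7, -0.1]
finger_gap: 0.689
time_s: 13.88
eef_pos: [614.4, -232.3, 16.9]
eef_rot: [[-0.106, 0.994, 0.001], [0.994, 0.106, 0.0], [0.0, 0.001, -1.0]]
contact_force: [-0.1, -0.5, -1.0]
finger_gap: 0.686
```

```bash
python3 -m pendant '[[[0,0,0.001],[0,0,0],1],[[0,0,0.001],[0,0,0],1]]'|sed -n '2p;4p';python3 -m pendant '[[[0,0,0.001],[0,0,0],1],[[0,0,0.001],[0,0,0],1]]'|sed -n '2p;4p'
```

```text
eef_pos: [614.5, -232.3, 16.2]
contact_force: [0.1, 0.3, 4.8]
eef_pos: [614.5, -232.4, 16.2]
contact_force: [-4.4, 2.6, 14.4]
```

The cab is seated. Releasing, then back to the stack for the bed.

```bash
python3 -m pendant '[[[0,0,0],[0,0,0],0.2],[[0,0,0],[0,0,0],0.1],[[0,0,0],[0,0,0],0],[[0,0,0],[0,0,0],0]]';python3 -m pendant '[[[0,0,-0.01],[0,0,0],0],[[0,0,-0.03],[0,0,0],0],[[0,0,-0.07],[0,0,0],0],[[0,0,-0.12],[0,0,0],0],[[0,0,-0.16],[0,0,0],0]]'; python3 - <<'E'
from cell import manip
from h import *
s=manip.snapshot("wrist");w=world(s,True);z=w[...,2]
b=(np.hypot(w[...,0]-614,w[...,1]+232)<60)&(z>25)&(z<60);print(rect(w[b&(z>34)][:,:2]),b.sum(),np.percentile(z[b],[5,50,95]))
E
python3 go.py 345.5,-312,140,140.3
```

```text
time_s: 14.88
eef_pos: [614.5, -232.3, 16.1]
eef_rot: [[-0.106, 0.994, 0.001], [0.994, 0.106, -0.0], [-0.0, 0.001, -1.0]]
contact_force: [0.1, 1.1, 0.2]
finger_gap: 1.002
time_s: 15.5
eef_pos: [614.4, -232.3, 178.9]
eef_rot: [[-0.106, 0.994, 0.003], [0.994, 0.106, -0.001], [-0.001, 0.003, -1.0]]
contact_force: [0.3, -0.7, -0.4]
finger_gap: 1.002
(array([ 615.1, -231.9]), array([60.1, 59.2]), 5.9) 3575 [35.12720637 37.19473907 38.37268238]
t 15.55 pos [ 615.7 -232.9  183.9] yawY 6.1 J [-28  29  12  72   0  56] F [-1.5  0.6  4.9] gap 0.997
345.5,-312,140,140.3 -> [-0.0497, -0.2774, 0.042] [-0.002, 0.011, -2.342]
```

Cab flat at (615,-232), yaw 5.9, top at 38: good.

```bash
python3 -m pendant '[[[-0.008,-0.04,0],[0,0,-0.15],0],[[-0.018,-0.09,0],[0,0,-0.32],0],[[-0.028,-0.145,0],[0,0,-0.5],0],[[-0.038,-0.2,0],[0,0,-0.68],0],[[-0.045,-0.25,0.0],[0,0,-0.85],0]]'; python3 go.py 345.5,-312,150,140.3
```

```text
time_s: 16.18
eef_pos: [370.2, -304.6, 182.7]
eef_rot: [[-0.82, 0.572, 0.008], [0.572, 0.821, -0.005], [-0.01, 0.001, -1.0]]
contact_force: [1.2, -0.6, -0.2]
finger_gap: 0.998
t 16.18 pos [ 370.2 -304.6  182.7] yawY 55.1 J [-49  11 -15  63   0 -14] F [ 1.2 -0.6 -0.2] gap 0.998
345.5,-312,150,140.3 -> [0.0163, -0.0202, 0.0326] [-0.006, 0.008, -1.486]
```

```bash
python3 -m pendant '[[[0.003,-0.004,0],[0,0,-0.15],0],[[0.007,-0.009,0],[0,0,-0.32],0],[[0.01,-0.014,0.005],[0,0,-0.5],0],[[0.016,-0.02,0.01],[0,0,-0.68],0],[[0.016,-0.02,0.02],[0,0,-0.85],0]]'; python3 -m pendant '[[[0,0,0],[0,0,-0.15],0],[[0,0,0.0],[0,0,-0.32],0],[[0,0,0],[0,0,-0.5],0],[[0,0,0.01],[0,0,-0.6],0],[[0,0,0.01],[0,0,-0.63],0]]';python3 - <<'E'
from cell import manip
from h import *
s=manip.snapshot("wrist");w=world(s,True);z=w[...,2]
cv2.imwrite("pics/w7.png",s["pixels"][:,:,::-1])
st=np.hypot(w[...,0]-344,w[...,1]+312)<110
for t in [32,64]:
    b=st&(abs(z-t)<5)
    if b.sum()>20:p=w[b][:,:2];print(t,b.sum(),rect(p),np.round(np.median(z[b]),1))
E
python3 go.py 345.5,-312,41,140.3
```

```text
time_s: 16.8
eef_pos: [345.5, -312.1, 163.1]
eef_rot: [[-0.97, -0.244, 0.009], [-0.244, 0.97, -0.006], [-0.007, -0.008, -1.0]]
contact_force: [0.4, 1.2, -0.3]
finger_gap: 1.0
time_s: 17.42
eef_pos: [345.4, -312.0, 153.1]
eef_rot: [[-0.639, -0.769, 0.009], [-0.769, 0.639, -0.005], [-0.002, -0.01, -1.0]]
contact_force: [0.7, -0.3, 0.6]
finger_gap: 1.003
32 5067 (array([ 341.1, -325.4]), array([150.1,  77.3]), -33.2) 31.0
64 8190 (array([ 346.8, -314. ]), array([103.6,  58.6]), 51.3) 63.0
t 17.48 pos [ 345.5 -312.1  153.4] yawY 140.3 J [ -52   11  -21   58    0 -103] F [-0.1 -0.1 -0.1] gap 1.002
345.5,-312,41,140.3 -> [0.0001, 0.0013, 0.1124] [-0.011, 0.001, 0.0]
```

View pics/w7.png

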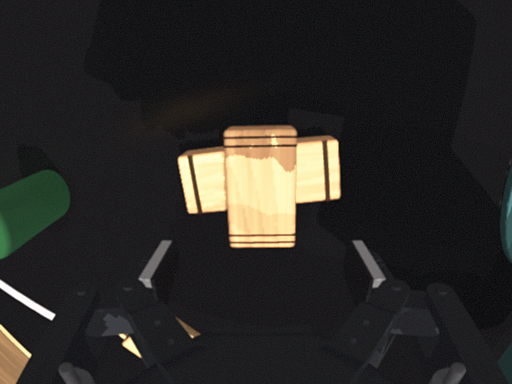

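The wrist view shows the bed at (261,187), square between the fingers, on top of the chassis. Gripping it.

```bash
python3 -m pendant '[[[0.0005,-0.001,0.035],[-0.01,0.001,-0.015],0],[[0.0005,-0.001,0.07],[-0.01,0.001,-0.015],0],[[0.0005,-0.001,0.1],[-0.01,0.001,-0.015],0],[[0.0005,-0.001,0.112],[-0.01,0.001,-0.015],0],[[0.0005,-0.001,0.112],[-0.01,0.001,-0.015],0]]'; python3 -m pendant '[[[0,0,0],[0,0,0],1],[[0,0,0],[0,0,0],1],[[0,0,0],[0,0,0],1],[[0,0,0],[0,0,0],1]]';python3 -m pendant '[[[0,0,-0.003],[0,0,0],1],[[0,0,-0.01],[0,0,0],1],[[0,0,-0.03],[0,0,0],1],[[0,0,-0.06],[0,0,0],1],[[0,0,-0.09],[0,0,0],1]]';python3 - <<'E'
from cell import manip
from h import *
s=manip.snapshot("wrist");w=world(s,True);z=w[...,2]
cv2.imwrite("pics/w8.png",s["pixels"][:,:,::-1])
b=(np.hypot(w[...,0]-344,w[...,1]+312)<110)&(abs(z-155)<15);print(b.sum(),np.median(z[b]))
b=(np.hypot(w[...,0]-344,w[...,1]+312)<110)&(abs(z-32)<5);print(rect(w[b][:,:2]))
E
python3 go.py
```

```text
time_s: 18.1
eef_pos: [347.0, -313.8, 41.6]
eef_rot: [[-0.628, -0.778, 0.0], [-0.778, 0.628, 0.0], [-0.0, -0.0, -1.0]]
contact_force: [0.6, 0.3, 0.4]
finger_gap: 1.0
time_s: 18.6
eef_pos: [347.4, -314.3, 42.9]
eef_rot: [[-0.628, -0.778, 0.002], [-0.778, 0.628, -0.001], [0.0, -0.002, -1.0]]
contact_force: [-1.8, 1.4, 13.0]
finger_gap: 0.664
time_s: 19.23
eef_pos: [347.1, -314.1, 134.3]
eef_rot: [[-0.628, -0.778, 0.002], [-0.778, 0.628, -0.001], [0.0, -0.002, -1.0]]
contact_force: [0.6, 0.3, -2.2]
finger_gap: 0.663
22506 154.3475660000573
(array([ 346.1, -317.1]), array([150.7,  58.8]), -33.4)
t 19.27 pos [ 348.1 -315.2  137.6] yawY 141.1 J [ -52   12  -22   56    0 -103] F [ 0.9 -1.4  3.3] gap 0.667
```

View pics/w8.png

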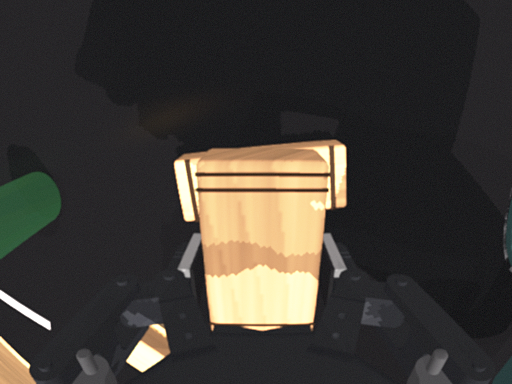

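The bed is held square at (262,240). The chassis alone measures 151x59 at (346,-317), yaw -33.4. Carrying the bed to its tray.

```bash
python3 go.py 637,243,137,75.8 | tail -1; python3 -m pendant '[[[-0.025,0.005,-0.005],[0,0,0.08],1],[[-0.07,0.012,-0.005],[0,0,0.18],1],[[-0.12,0.02,-0.005],[0,0,0.28],1],[[-0.17,0.03,-0.005],[0,0,0.38],1],[[-0.22,0.04,-0.005],[0,0,0.48],1]]';python3 go.py 637,243,140,75.8
```

```text
637,243,137,75.8 -> [-0.6158, 0.1256, -0.0008] [-0.006, 0.003, 1.14]
time_s: 19.9
eef_pos: [455.7, -117.3, 142.6]
eef_rot: [[-0.918, -0.397, 0.005], [-0.397, 0.918, -0.005], [-0.002, -0.007, -1.0]]
contact_force: [0.8, 0.0, -2.1]
finger_gap: 0.665
t 19.90 pos [ 455.7 -117.3  142.6] yawY 113.4 J [-24  12 -21  56   0 -48] F [ 0.8  0.  -2.1] gap 0.665
637,243,140,75.8 -> [-0.3095, 0.2587, 0.0017] [-0.006, 0.005, 0.656]
```

```bash
python3 -m pendant '[[[-0.035,0.03,0],[0,0,0.09],1],[[-0.075,0.065,0],[0,0,0.2],1],[[-0.12,0.1,0],[-0.002,0.002,0.31],1],[[-0.165,0.135,0],[-0.004,0.004,0.42],1],[[-0.2,0.165,0],[-0.006,0.005,0.53],1]]';python3 - <<'E'
from cell import manip
from h import *
s=manip.snapshot("wrist");w=world(s,True);z=w[...,2]
b=(np.hypot(w[...,0]-637,w[...,1]-243)<100)&(z>3)&(z<20);print(b.sum(),rect(w[b][:,:2]))
E
python3 go.py 637,243,140,75.8
```

```text
time_s: 20.52
eef_pos: [574.4, 115.7, 142.2]
eef_rot: [[-0.992, 0.124, -0.001], [0.124, 0.992, 0.0], [0.001, 0.0, -1.0]]
contact_force: [0.7, -1.1, -1.2]
finger_gap: 0.663
9070 (array([634.1, 239.6]), array([140.6,  95.6]), -13.5)
t 20.57 pos [576.1 119.4 142. ] yawY 82.6 J [ 4 23 -4 62  0 11] F [-3.3  3.6 -2.6] gap 0.664
637,243,140,75.8 -> [-0.0446, 0.1304, 0.0022] [0.002, -0.0, 0.119]
```

The bed tray measures 141x96 at (634,240), yaw -13.5, as expected.

```bash
python3 go.py 634.3,239.8,50,76.4|tail -1; python3 -m pendant '[[[-0.014,0.04,0],[0,0,0.04],1],[[-0.028,0.08,0],[0.001,0,0.08],1],[[-0.042,0.126,0],[0.002,0,0.108],1],[[-0.042,0.126,0.02],[0.002,0,0.108],1],[[-0.042,0.126,0.05],[0.002,0,0.108],1]]';python3 go.py 634.3,239.8,20,76.4
```

```text
634.3,239.8,50,76.4 -> [-0.0423, 0.1267, 0.0922] [0.002, -0.0, 0.109]
time_s: 21.2
eef_pos: [634.5, 239.8, 92.2]
eef_rot: [[-0.972, 0.234, 0.001], [0.234, 0.972, 0.0], [-0.001, 0.001, -1.0]]
contact_force: [-0.0, -0.2, -2.9]
finger_gap: 0.664
t 21.20 pos [634.5 239.8  92.2] yawY 76.5 J [14 34  6 62  0 27] F [-0.  -0.2 -2.9] gap 0.664
634.3,239.8,20,76.4 -> [0.0002, -0.0001, 0.0722] [0.001, 0.001, 0.002]
```

```bash
python3 -m pendant '[[[0,0,0.02],[0,0,0],1],[[0,0,0.04],[0,0,0],1],[[0,0,0.06],[0,0,0],1],[[0,0,0.07],[0,0,0],1],[[0,0,0.073],[0,0,0],1]]';python3 -m pendant '[[[0,0,0.001],[0,0,0],1],[[0,0,0.002],[0,0,0],1],[[0,0,0.002],[0,0,0],1]]';python3 -m pendant '[[[0,0,0.001],[0,0,0],1],[[0,0,0.001],[0,0,0],1]]'
```

```text
time_s: 21.82
eef_pos: [634.4, 239.7, 19.1]
eef_rot: [[-0.972, 0.234, 0.001], [0.234, 0.972, 0.0], [-0.001, 0.001, -1.0]]
contact_force: [-0.6, 0.0, -0.6]
finger_gap: 0.664
time_s: 22.2
eef_pos: [634.6, 239.7, 17.4]
eef_rot: [[-0.972, 0.234, 0.001], [0.234, 0.972, 0.0], [-0.001, 0.001, -1.0]]
contact_force: [0.1, -0.5, -2.0]
finger_gap: 0.666
time_s: 22.45
eef_pos: [634.7, 239.8, 17.0]
eef_rot: [[-0.972, 0.233, 0.002], [0.233, 0.972, 0.001], [-0.002, 0.001, -1.0]]
contact_force: [-2.4, 0.3, 5.6]
finger_gap: 0.669
```

```bash
python3 -m pendant '[[[0,0,0.0005],[0,0,0],1]]'|sed -n '2p;4p'; python3 -m pendant '[[[0,0,0],[0,0,0],0.2],[[0,0,0],[0,0,0],0.1],[[0,0,0],[0,0,0],0],[[0,0,0],[0,0,0],0]]';python3 -m pendant '[[[0,0,-0.01],[0,0,0],0],[[0,0,-0.03],[0,0,0],0],[[0,0,-0.07],[0,0,0],0],[[0,0,-0.12],[0,0,0],0],[[0,0,-0.16],[0,0,0],0]]'; python3 - <<'E'
from cell import manip
from h import *
s=manip.snapshot("wrist");w=world(s,True);z=w[...,2]
b=(np.hypot(w[...,0]-634,w[...,1]-240)<80)&(z>25)&(z<60);print(rect(w[b&(z>34)][:,:2]),b.sum(),np.percentile(z[b],[5,50,95]))
E
python3 go.py 346,-317,130,56.6
```

```text
eef_pos: [634.7, 239.8, 17.0]
contact_force: [-3.5, -0.4, 5.6]
time_s: 23.08
eef_pos: [634.7, 239.8, 16.9]
eef_rot: [[-0.972, 0.234, 0.002], [0.234, 0.972, 0.0], [-0.002, 0.001, -1.0]]
contact_force: [0.0, 0.5, 0.4]
finger_gap: 1.001
time_s: 23.7
eef_pos: [634.5, 239.7, 179.8]
eef_rot: [[-0.972, 0.234, 0.004], [0.234, 0.972, 0.001], [-0.004, 0.002, -1.0]]
contact_force: [1.1, -0.2, -0.0]
finger_gap: 0.999
(array([635.5, 239.1]), array([102.7,  58.4]), -14.0) 5722 [35.69678704 37.14038869 38.32704919]
t 23.75 pos [635.8 240.1 184.9] yawY 76.5 J [14 31 16 74  0 27] F [-1.3 -0.6  4.6] gap 1.001
346,-317,130,56.6 -> [0.1522, -0.6096, 0.0508] [0.006, 0.008, 0.347]
```

The bed is flat in its tray, with its top at 38. Returning for the chassis.

```bash
python3 -m pendant '[[[0.015,-0.05,0],[0,0,0.03],0],[[0.03,-0.11,0],[0,0,0.06],0],[[0.045,-0.17,0],[0,0,0.09],0],[[0.06,-0.23,0],[0.002,0.004,0.12],0],[[0.07,-0.29,0],[0.004,0.006,0.15],0]]';python3 go.py 346,-317,130,56.6
```

```text
time_s: 24.38
eef_pos: [498.8, -26.9, 183.6]
eef_rot: [[-0.926, 0.377, 0.004], [0.377, 0.926, 0.0], [-0.003, 0.001, -1.0]]
contact_force: [1.3, 0.4, 0.5]
finger_gap: 1.004
t 24.38 pos [498.8 -26.9 183.6] yawY 67.9 J [-12  14 -12  64   0  10] F [1.3 0.4 0.5] gap 1.004
346,-317,130,56.6 -> [0.0325, -0.3263, 0.053] [0.002, 0.003, 0.197]
```

```bash
python3 -m pendant '[[[0.005,-0.05,0],[0,0,0.04],0],[[0.011,-0.11,0],[0,0,0.08],0],[[0.017,-0.17,0.01],[0,0,0.12],0],[[0.023,-0.23,0.02],[0.002,0.003,0.16],0],[[0.028,-0.285,0.03],[0.002,0.003,0.197],0]]';python3 - <<'E'
from cell import manip
from h import *
s=manip.snapshot("wrist");w=world(s,True);z=w[...,2]
b=(np.hypot(w[...,0]-344,w[...,1]+312)<110)&(abs(z-32)<5);print(rect(w[b][:,:2]))
E
python3 go.py 346.3,-317,60,56.7
```

```text
time_s: 25.0
eef_pos: [364.5, -282.2, 153.5]
eef_rot: [[-0.834, 0.552, 0.001], [0.552, 0.834, -0.001], [-0.001, -0.001, -1.0]]
contact_force: [0.5, -0.2, 0.5]
finger_gap: 0.998
(array([ 345.6, -316.8]), array([149.1,  58.1]), -33.4)
t 25.05 pos [ 362.3 -286.6  152.3] yawY 56.2 J [-48  11 -21  58   0 -15] F [-0.5 -4.8 -2.5] gap 0.999
346.3,-317,60,56.7 -> [-0.0035, -0.0339, 0.0924] [-0.002, 0.001, -0.009]
```

```bash
python3 -m pendant '[[[-0.002,-0.017,0.0],[0,0,-0.005],0],[[-0.003,-0.033,0.02],[0,0,-0.009],0],[[-0.003,-0.034,0.05],[0,0,-0.009],0],[[-0.003,-0.034,0.085],[0,0,-0.009],0],[[-0.003,-0.034,0.09],[0,0,-0.009],0]]';python3 -m pendant '[[[0,0,0.015],[0,0,0],0],[[0,0,0.03],[0,0,0],0],[[0,0,0.045],[0,0,0],0],[[0,0,0.051],[0,0,0],0],[[0,0,0.052],[0,0,0],0]]';python3 go.py 345.9,-317,10,56.7
```

```text
time_s: 25.68
eef_pos: [345.1, -315.9, 61.4]
eef_rot: [[-0.836, 0.549, -0.002], [0.549, 0.836, -0.0], [0.002, -0.002, -1.0]]
contact_force: [-0.1, -0.1, 0.4]
finger_gap: 1.003
time_s: 26.3
eef_pos: [345.3, -316.2, 10.0]
eef_rot: [[-0.836, 0.549, -0.002], [0.549, 0.836, -0.001], [0.001, -0.002, -1.0]]
contact_force: [-1.0, -0.2, 0.4]
finger_gap: 1.001
t 26.30 pos [ 345.3 -316.2   10. ] yawY 56.7 J [-52  20 -34  36   0 -19] F [-1.  -0.2  0.4] gap 1.001
345.9,-317,10,56.7 -> [-0.001, -0.0004, 0.0] [-0.002, -0.001, 0.0]
```

```bash
python3 -m pendant '[[[-0.001,0,0],[0,0,0],1],[[-0.001,0,0],[0,0,0],1],[[-0.001,0,0],[0,0,0],1],[[-0.001,0,0],[0,0,0],1]]';python3 -m pendant '[[[0,0,-0.003],[0,0,0],1],[[0,0,-0.01],[0,0,0],1],[[0,0,-0.03],[0,0,0],1],[[0,0,-0.06],[0,0,0],1],[[0,0,-0.1],[0,0,0],1]]';python3 - <<'E'
from cell import manip
from h import *
s=manip.snapshot("wrist")
cv2.imwrite("pics/w9.png",s["pixels"][:,:,::-1])
E
python3 go.py 480,0,115,65 357.5,316.3,115,67.8
```

```text
time_s: 26.8
eef_pos: [346.5, -317.2, 10.9]
eef_rot: [[-0.836, 0.549, -0.001], [0.549, 0.836, -0.002], [-0.0, -0.002, -1.0]]
contact_force: [-0.0, 1.5, 11.9]
finger_gap: 0.663
time_s: 27.42
eef_pos: [346.3, -316.5, 111.9]
eef_rot: [[-0.836, 0.549, -0.002], [0.549, 0.836, -0.001], [0.001, -0.002, -1.0]]
contact_force: [1.3, -1.1, -1.2]
finger_gap: 0.66
t 27.48 pos [ 347.6 -318.1  116.7] yawY 56.7 J [-52  14 -24  52   0 -19] F [ 1.4 -2.5  5.1] gap 0.661
480,0,115,65 -> [0.0638, 0.3386, 0.0001] [-0.004, 0.004, -0.144]
357.5,316.3,115,67.8 -> [0.3397, 0.5359, -0.002] [-0.004, 0.004, -0.193]
```

View pics/w9.png

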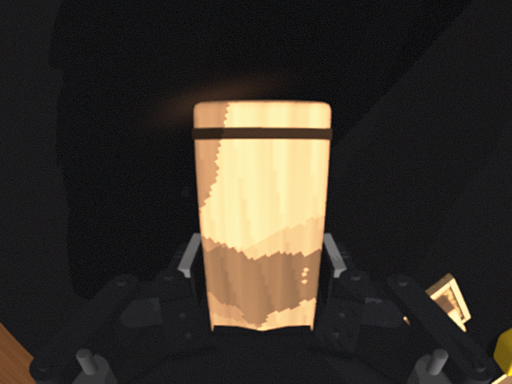

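The chassis is held square and level at (262,220), and the bench below is clear. On to the longest tray.

```bash
python3 -m pendant '[[[0.006,0.03,0],[0,0,-0.02],1],[[0.016,0.085,0],[0,0,-0.05],1],[[0.027,0.145,0],[0,0,-0.08],1],[[0.039,0.205,0],[-0.002,0.002,-0.11],1],[[0.05,0.265,0],[-0.004,0.004,-0.144],1]]';python3 go.py 357.5,316.3,115,67.8
```

```text
time_s: 28.1
eef_pos: [451.7, -67.2, 115.9]
eef_rot: [[-0.907, 0.422, 0.001], [0.422, 0.907, -0.001], [-0.001, -0.0, -1.0]]
contact_force: [1.2, -1.0, -1.9]
finger_gap: 0.664
t 28.10 pos [451.7 -67.2 115.9] yawY 65.0 J [-19  12 -25  52   0   6] F [ 1.2 -1.  -1.9] gap 0.664
357.5,316.3,115,67.8 -> [0.2473, 0.3079, 0.0006] [-0.0, 0.001, -0.048]
```

```bash
python3 -m pendant '[[[0.02,0.035,0],[0,0,-0.01],1],[[0.05,0.08,0],[0,0,-0.02],1],[[0.085,0.125,0],[0,0,-0.03],1],[[0.12,0.17,0],[0,0,-0.04],1],[[0.155,0.205,0],[0,0,-0.048],1]]';python3 - <<'E'
from cell import manip
from h import *
s=manip.snapshot("wrist");w=world(s,True);z=w[...,2]
b=(np.hypot(w[...,0]-357,w[...,1]-316)<115)&(z>3)&(z<20);print(b.sum(),rect(w[b][:,:2]))
s=manip.snapshot("top");w=world(s);z=w[...,2]
b=(np.hypot(w[...,0]-357,w[...,1]-316)<115)&(z>3)&(z<20);print(b.sum(),rect(w[b][:,:2]))
E
python3 go.py 357,315,115,67.8
```

```text
time_s: 28.72
eef_pos: [397.1, 185.9, 116.1]
eef_rot: [[-0.926, 0.377, 0.002], [0.377, 0.926, -0.0], [-0.002, 0.0, -1.0]]
contact_force: [1.1, -0.0, -1.9]
finger_gap: 0.667
18870 (array([358., 311.]), array([184.5,  94.9]), -20.6)
6 (array([329. , 424.3]), array([51.1,  4.2]), 13.8)
t 28.82 pos [395.8 187.3 115.9] yawY 68.1 J [ 15  11 -28  52   0  37] F [ 0.6 -0.6 -1.8] gap 0.662
357,315,115,67.8 -> [0.0837, 0.104, 0.0009] [0.0, 0.0, 0.005]
```

```bash
python3 go.py 357.8,312,70,69|tail -1; python3 -m pendant '[[[0.025,0.035,0],[0,0,0],1],[[0.055,0.07,0],[0,0,-0.01],1],[[0.083,0.101,0],[0,0,-0.016],1],[[0.083,0.101,0.02],[0,0,-0.016],1],[[0.083,0.101,0.045],[0,0,-0.016],1]]';python3 - <<'E'
from cell import manip
from h import *
s=manip.snapshot("wrist");w=world(s,True);z=w[...,2]
b=(np.hypot(w[...,0]-357,w[...,1]-316)<115)&(z>3)&(z<20);print(b.sum(),rect(w[b][:,:2]))
cv2.imwrite("pics/w10.png",s["pixels"][:,:,::-1])
E
python3 go.py 357.8,312,20,69
```

```text
357.8,312,70,69 -> [0.0818, 0.1015, 0.0459] [0.0, 0.0, -0.016]
time_s: 29.45
eef_pos: [356.9, 312.3, 70.8]
eef_rot: [[-0.934, 0.358, 0.002], [0.358, 0.934, 0.001], [-0.001, 0.001, -1.0]]
contact_force: [-0.5, 1.1, -1.6]
finger_gap: 0.665
3710 (array([356.2, 311.7]), array([184.6,  94.4]), -21.0)
t 29.50 pos [355.6 311.2  68. ] yawY 69.0 J [ 31  17 -28  46   0  52] F [-2.8 -2.1 -5.9] gap 0.666
357.8,312,20,69 -> [-0.0018, 0.0016, 0.048] [-0.002, -0.001, -0.0]
```

View pics/w10.png

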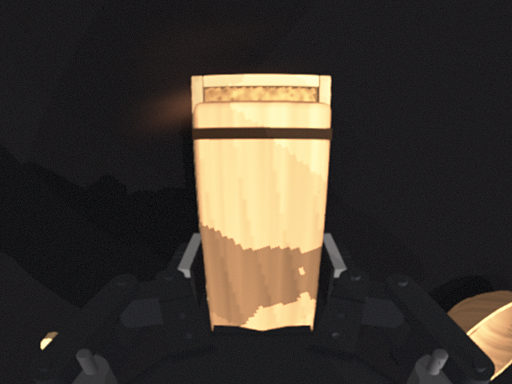

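The chassis is lined up with its tray, whose far end shows at (262,85) symmetric about the board. The tray measures (356.5,311.5). Lowering.

```bash
python3 -m pendant '[[[-0.0005,0.0005,0.012],[0,0,0],1],[[-0.0005,0.0005,0.027],[0,0,0],1],[[-0.0005,0.0005,0.04],[0,0,0],1],[[-0.0005,0.0005,0.046],[0,0,0],1],[[-0.0005,0.0005,0.048],[0,0,0],1]]';python3 -m pendant '[[[0,0,0.001],[0,0,0],1],[[0,0,0.002],[0,0,0],1],[[0,0,0.002],[0,0,0],1]]';python3 -m pendant '[[[0,0,0.001],[0,0,0],1],[[0,0,0.001],[0,0,0],1]]'
```

```text
time_s: 30.12
eef_pos: [356.3, 311.4, 20.0]
eef_rot: [[-0.934, 0.359, -0.002], [0.359, 0.934, -0.001], [0.001, -0.002, -1.0]]
contact_force: [-0.0, 0.9, -0.5]
finger_gap: 0.663
time_s: 30.5
eef_pos: [356.3, 311.4, 18.1]
eef_rot: [[-0.934, 0.359, -0.002], [0.359, 0.934, -0.001], [0.001, -0.002, -1.0]]
contact_force: [-0.4, -0.5, -1.7]
finger_gap: 0.667
time_s: 30.75
eef_pos: [356.3, 311.4, 17.1]
eef_rot: [[-0.934, 0.358, -0.002], [0.358, 0.934, -0.001], [0.001, -0.002, -1.0]]
contact_force: [0.5, 0.1, -1.8]
finger_gap: 0.668
```

```bash
for i in 1; do python3 -m pendant '[[[0,0,0.001],[0,0,0],1],[[0,0,0.001],[0,0,0],1]]'|sed -n '2p;4p'; python3 -m pendant '[[[0,0,0.0005],[0,0,0],1],[[0,0,0.0005],[0,0,0],1]]'|sed -n '2p;4p'; done
```

```text
eef_pos: [356.4, 311.4, 16.9]
contact_force: [-5.2, -3.3, 19.8]
eef_pos: [356.3, 311.4, 17.0]
contact_force: [-3.1, -1.6, 12.8]
```

```bash
python3 -m pendant '[[[0,0,0],[0,0,0],0.2],[[0,0,0],[0,0,0],0.1],[[0,0,0],[0,0,0],0],[[0,0,0],[0,0,0],0]]';python3 -m pendant '[[[0,0,-0.01],[0,0,0],0],[[0,0,-0.03],[0,0,0],0],[[0,0,-0.07],[0,0,0],0],[[0,0,-0.12],[0,0,0],0],[[0,0,-0.17],[0,0,0],0]]';python3 -m pendant '[[[-0.01,-0.04,0],[0,0,0],0],[[-0.02,-0.09,0],[0,0,0],0],[[-0.03,-0.14,0],[0,0,0],0],[[-0.04,-0.17,0],[0,0,0],0],[[-0.04,-0.17,0],[0,0,0],0]]'; python3 - <<'E'
from cell import manip
from h import *
s=manip.snapshot("wrist");w=world(s,True);z=w[...,2]
b=(np.hypot(w[...,0]-356,w[...,1]-312)<105)&(z>25)&(z<60);print(rect(w[b&(z>34)][:,:2]),b.sum(),np.percentile(z[b],[5,50,95]))
s=manip.snapshot("top");w=world(s);z=w[...,2]
for n,(x,y) in dict(wheel=(474,-5),cab=(615,-232),bed=(635,240)).items():
    b=(np.hypot(w[...,0]-x,w[...,1]-y)<70)&(z>30)&(z<50);print(n,b.sum(), b.any() and (rect(w[b][:,:2]),np.median(z[b])))
cv2.imwrite("pics/end.png",cv2.resize(s["pixels"][:,:,::-1],(768,576)))
for n,(u,v) in dict(bottle=(437,158),bowl=(103,147)).items():
    q=w[v-40:v+40,u-40:u+40].reshape(-1,3);q=q[q[:,2]>15];print(n,rect(q[:,:2]),np.nanmax(q[:,2]))
E
python3 go.py
```

```text
time_s: 31.75
eef_pos: [356.4, 311.4, 16.9]
eef_rot: [[-0.934, 0.358, -0.001], [0.358, 0.934, -0.001], [0.0, -0.001, -1.0]]
contact_force: [-0.1, 0.7, 0.4]
finger_gap: 0.997
time_s: 32.38
eef_pos: [356.1, 311.4, 189.3]
eef_rot: [[-0.934, 0.358, -0.0], [0.358, 0.934, -0.001], [-0.0, -0.001, -1.0]]
contact_force: [0.1, -0.4, -0.0]
finger_gap: 1.003
time_s: 33.0
eef_pos: [332.4, 137.0, 190.1]
eef_rot: [[-0.933, 0.361, 0.001], [0.361, 0.933, -0.001], [-0.001, -0.0, -1.0]]
contact_force: [0.1, 0.3, 0.3]
finger_gap: 1.0
(array([355.2, 311. ]), array([149.1,  59.1]), -20.9) 6201 [31.66227601 36.78339067 38.06300879]
wheel 193 ((array([474.2,  -5.6]), array([43.3, 42.9]), -42.8), np.float64(37.25904157647664))
cab 422 ((array([ 614.3, -230.7]), array([61.4, 60.8]), -82.5), np.float64(37.203878101994064))
bed 696 ((array([635.1, 240.1]), array([104.7,  59.8]), -14.5), np.float64(37.46630609634043))
bottle (array([ 565.7, -460.7]), array([63.5, 57.3]), 26.9) 195.7530262044216
bowl (array([584.7, 479.1]), array([148. , 146.7]), 42.8) 72.0381018202928
t 33.10 pos [332.7 138.5 189.9] yawY 68.9 J [ 10   0 -28  62   0  31] F [0.1 0.1 0.2] gap 1.003
```

View pics/end.png

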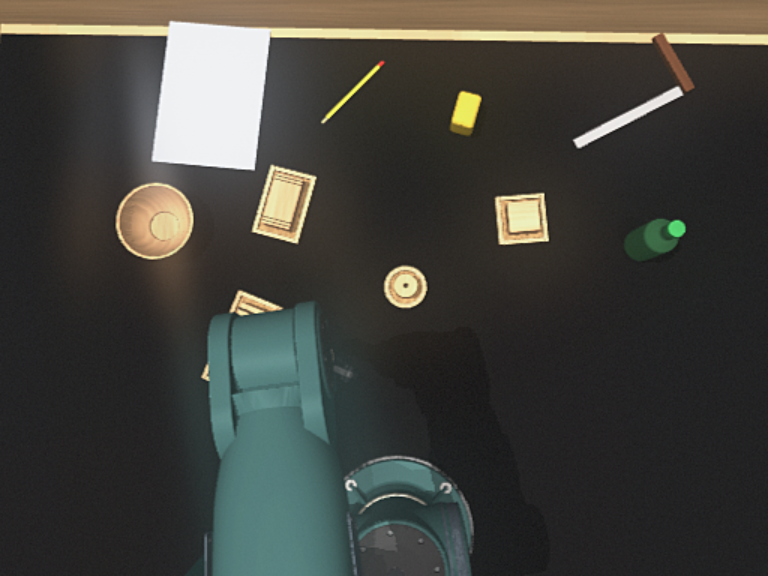

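The wheel (405,286), cab (522,216) and bed (285,203) lie centred in their trays. The chassis is partly hidden by the arm, but the wrist depth shows it flat in its tray. The bowl and bottle haven't moved. Handing in.

```bash
python3 -c "from cell import manip; print(manip.sign_off())"
```

```text
the job is handed in; nothing more can be done
None
```

I took the stack apart from the top down: wheel, cab, bed, then chassis. Each part went into its own tray and was lowered to light contact (about 25 N at most) before I released it. I handed the job in at 33 s, with the gripper open and about 190 mm above the bench.

- **Parts:** depth readings put all four part tops at about 37–38 mm, which is right for flat on the tray floors. Each is within about 2 mm of its tray centre, and the three with corners within about 1° of square. One top-view reading put the cab nearly 2° off its wrist reading, which is within the noise.
- **Bystanders:** the bowl and bottle measured within 1 mm of where they started.
- **Not fully checked:** the arm hid most of the chassis in the last top picture, so its placing was checked only from wrist depth. My first top-view tray estimates were up to about 5 mm off the wrist ones. I placed by the wrist values.

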